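# Unbolt the drying cage and hold its gate ajar

### The arm

A 6-joint arm with a two-finger parallel gripper is mounted at the origin on the work surface; the furniture and walls round the work are solid. World frame = base frame: x ahead of the robot, y to its left, z up, the work surface at z = 0. Lengths are in m, angles in rad, forces in N, time in s.
With the tool pointing down it reaches from about 0.25 to 0.725 m from the base axis. Payload 4 kg.
Tool frame: the origin (TCP) lies midway between the tips of the shut fingers; the grasp point (between the pads) lies robot.tcp_to_grasp behind it (robot.tcp_to_grasp is the distance from the TCP to the grasp point, in m); z points along the fingers, x is the direction in which the jaws open and shut, and the axes are right-handed (so a half turn about z gives the same grasp; the last joint's range is limited). The gripper opens to 85 mm and grips with 20 to 120 N. Pads are 22 mm wide; open, the fingers measure 114 mm over their backs; the gripper's body (76 mm by 85 mm) begins 54 mm behind the grasp point. The pads swing forward as they close: fully open they stand 13 mm farther back than shut.
Start: joints at [1.275, 0.241, 0.005, 1.335, 0, 1.571], TCP at [0.146, 0.478, 0.231] pointing down, gripper open.
Joint ranges: [-2.72, 2.72], [-1.05, 1.87], [-1.09, 1.28], [-1.99, 2.15], [-1.42, 1.44], [-3.14, 3.14]. Speed limits (rad/s): [2.79, 2.79, 3.14, 3.14, 3.14, 3.14].

### API

Orientations are given as [roll, pitch, yaw] about the fixed x, y, z axes, in that order (R = Rz(yaw) Ry(pitch) Rx(roll)).
In Python, from plant import robot gives the robot as it stands.
- The arm moves only by the tool send_rows, never from a script. Its arguments are lists of equal length, an entry for each row: "delta_pos": the shift along the tool's x, y, z normalised to -1 to 1, where 1 is 10 cm, a list of three; "rot": the turn, a rotation vector about the tool's x, y, z normalised to -1 to 1, where 1 is 45 degrees, a list of three; "gripper": the closure, from 0 (fully open) to 1 (shut). In form: {"delta_pos": [[x, y, z], ...], "rot": [[wx, wy, wz], ...], "gripper": [gripper, ...]}. A call has 1 to 8 rows; each row shifts and turns the commanded pose from where the row before left it, along the tool's axes as they then stand; what a row does not reach is not made up. A row lasts 1/10 s, in which the tool goes at most 50 mm and 8.59 degrees, less where a joint would pass 70% of its speed; a pose out of reach is approached as far as the arm can. A call with a number of a shift or a turn outside -1 to 1 is refused whole. A call with a gripper value outside its range is refused whole. The fingers move at their own pace and stop on an object; "newtons" is the grip in N (left out, the last holds). Time passes only in rows, so rows that do not move let the fingers close. It gives the time, the measured TCP pose, the force and the opening at its end, in the units of the state.
- robot.observe(): the state, without advancing time (a new reading comes with each control period).
- robot.grab_frame(name): name is "scene" or "top"; returns (picture, depth): 400x640x3 uint8, red, green, blue; 400x640 float32, m along the optical axis (not along the pixel's ray), 0 where there is no reading.
- robot.camera_params(name): a dict with "fx", "fy", "cx", "cy" (pixels), "R" (3x3) and "t" (3): a world point X has camera coordinates R X + t. Camera axes: x right, y down, z forward; pixel columns grow to the right and rows downward; lengths in m; the calibration is good to about 2 mm. A picture is of the moment at which its call begins. camera_params takes no time and is no camera call.
- robot.hand_in(): hands the job in, once; it reports no verdict.
Trained networks look in the newest picture that a camera, given by its name, has taken for a name from the list of things; names that differ only in an ending like _2 or _b are one class to them, and where a whole thing is asked for, a point or a joint stands for the part that bears it (a point fixed in the world has none). Each returns a list of dicts, best first, with "p" (0 to 1); they miss things now and then, are a little off and sometimes report something else, mostly with a low value. They report only what shows in the picture. A call takes as long as a camera call.
- robot.outline_of(camera, name): "pixels" (400x640 bool, what is visible of it) and "bbox" ([left, top, width, height] in pixels, round what is visible of it).
- robot.spot_point(camera, name): "centre" ([row, column] in pixels: a listed point, or the origin of a listed thing).
The state is a dict: "t": time; "joint_positions": joint angles; "joint_velocities": joint speeds; "effort": joint torques, N m; "tcp_pos": TCP position; "tcp_rot": TCP orientation; "ft_force": force on the tool from outside, world axes, zero at the start; "ft_torque": the same for the moment, N m; "width": finger opening in m.
Only numpy, scipy, OpenCV 4.12 (cv2) and the standard library are available. Lean on these libraries where they do the work, as an engineer would, in place of code of your own. Each camera call takes 0.05 s, during which the arm holds its last target. There are 200 camera calls.

### The job

The bolt of the small drying cage on the bench has sagged, so its nose hangs behind the bent-up lip of the keeper. Take the upright steel knob of the bolt, lift it so that the nose rides over the lip while you draw the bolt back without forcing it against the keeper, then swing the gate about 25 degrees open so that the tiles inside can air. Finish still gripping the knob, with the bolt drawn clear and the gate, which would swing shut by itself, held ajar and still; leave the glaze jar, the little cup and the tiles undisturbed.

Things in the scene. Friction and masses are not known exactly. Their poses are not given: they have to be found in the camera images.
- cage: Drying cage of pale wood with dark steel bars, 110 deep, 290 wide, 165 high, fixed to the bench. Origin: centre of its underside, on the bench. Its x axis points from the gate (front, nearer the robot) to its back, its y axis along the front towards the gate's hinge side, z up. It may stand turned about z.
- hinge_axis (a point): A fixed point on the gate's vertical hinge axis, at the knob's starting height (194 above the bench), at the y+ end of the cage front.
- gate (a joint): Angle of the gate (222 wide, 16 thick, hinged at the cage's y+ end), rad: 0 shut, grows as the free end swings out of the cage front (clockwise seen from above), stop at 1.3. A hinge spring always pulls it shut, with about 0.18 N m when shut and 0.33 N m at 0.44 rad.
- bolt: The steel barrel bolt on the outside of the gate near its top: a level rod 12 thick and 158 long. Origin: on the rod's axis below the knob. It turns with the gate; its y axis points to the hinge side. It hangs low in two tall slotted guides on the gate, stays upright, and can be lifted straight up by at most 18 and falls back when let down (160 g). Its far end, 78 beyond the knob on the y- side, has a nose 10 long that drops 17 below the axis, behind the keeper's lip.
- knob (a point): Centre of the bolt's upright steel knob, a round cylinder 20 in diameter and 44 high on a 10 mm stem, standing 62 above the rod's axis; at the start its centre is 194 above the bench and about 171 from the hinge axis. Nothing else stands beside or above it; the highest things under it are the guides, whose tops lie 162 above the bench, and the cage roof just behind, 165 above the bench; the knob's lower end is 172 above it.
- bolt_draw (a joint): How far the bolt is drawn along the gate towards the hinge side, m: about 0 to 0.004 at the start, stop at 0.042. Sliding friction about 1.5 N, no spring. Unlifted, the nose meets the lip at about 0.006; lifted by 10 mm or more it passes over. The rod and nose are clear of the keeper, and the gate free to swing, from 0.021 on.
- keeper: Dark steel keeper on the cage's post at the y- end of the front, fixed. Origin and axes are those of the cage. A floor, a front cheek 28 long (cage y -0.146 to -0.118) that stops the gate while the bolt's end is behind it, and at its mouth the bent-up lip.
- lip_top (a point): Middle of the top edge of the keeper's bent-up lip, 124 above the bench; the lip is 4 thick along the bolt. The sagged nose hangs 9 below this edge.
- jar_centre (a point): Middle of a loose green glaze jar, 70 in diameter and 117 high, upright on the bench beside the cage's hinge end; leave it alone.
- cup_centre (a point): Middle of a loose little porcelain cup, 48 in diameter and 42 high, on the bench in front of and beside the keeper end; leave it alone.
- tile_1: Upper one of two pale test tiles (60x42x8) stacked inside the cage; origin at the centre of its underside; leave it alone.

How it is judged:
On the way:
1. the bolt is lifted over the lip and drawn back clear of the keeper (value of joint bolt_draw above 0.024 m), for 0.1 s.
At the end, for the whole second after the job is handed in: The gate is held still (under 0.05 rad/s) at 0.26 to 0.61 rad (15 to 35 degrees), the bolt is drawn back by more than 22 mm, and the fingers hold the bolt's knob (contact over 1 N) (value of joint gate between 0.26 and 0.61 rad and value of joint bolt_draw above 0.022 m and contact force between the fingers and bolt above 1 N and velocity of joint gate between -0.05 and 0.05 rad/s); the arm keeps its last pose, push and grip.
It fails at once if the bolt is forced against the keeper (over 40 N) (contact force between bolt and keeper above 40 N).
It fails at once if the glaze jar is moved by over 15 mm (distance of jar_centre from where it was at the start of the episode above 0.015 m).
It fails at once if the little cup is moved by over 15 mm (distance of cup_centre from where it was at the start of the episode above 0.015 m).
It fails at once if the stacked tile in the cage is moved by over 15 mm (distance of tile_1 from where it was at the start of the episode above 0.015 m).
It also fails if it takes over 32 s, if anything falls off the work surface, if the arm or the gripper's body presses on something with over 40 N, if the wrist force passes 120 N, or if a joint passes its speed limit or range.

## Working session

There is one attempt and no reset: what is moved stays moved. The work goes in short steps, Python scripts to look and compute and a tool call to move; the robot and the scene stay as the last step left them, time stands still between calls to the robot, and variables do not carry over. Pictures are saved under pics/ and viewed, about 8 in all and at most 12, crops included, and the job is handed in when it is done.

Besides the shell and the picture viewer there is one more tool, called after "Emit:" by a JSON object that holds its "name" and its "arguments", one argument or row to a line. send_rows: Moves the arm, as the interface text tells. Its arguments: {"type":"object","properties":{"delta_pos":{"type":"array","items":{"type":"array","items":{"type":"number","minimum":-1,"maximum":1}}},"rot":{"type":"array","items":{"type":"array","items":{"type":"number","minimum":-1,"maximum":1}}},"gripper":{"type":"array","items":{"type":"number"}},"newtons":{"type":"number"}},"required":["delta_pos","rot","gripper"]}

```bash
mkdir -p pics; cat > h.py <<'E'
import numpy as np, cv2
from plant import robot
def px2w(cam,r,c,d):
    p=robot.camera_params(cam); 
    X=np.array([(c-p['cx'])/p['fx']*d,(r-p['cy'])/p['fy']*d,d])
    return np.array(p['R']).T@(X-np.array(p['t']))
def ray_z(cam,r,c,z):
    a=px2w(cam,r,c,0.);b=px2w(cam,r,c,1.)
    return a+(b-a)*(z-a[2])/(b[2]-a[2])
E
python3 - <<'E'
from h import *
o=robot.observe(); print(o['t'],o['tcp_pos'],o['tcp_rot'],o['width'],robot.tcp_to_grasp)
ims=[]
for cam in ['scene','top']:
    im,d=robot.grab_frame(cam); cv2.imwrite(f'pics/{cam}1.png',im[:,:,::-1])
    for n,z in [('knob',.194),('hinge_axis',.194),('lip_top',.124),('jar_centre',.058),('cup_centre',.021),('cage',0),('bolt',.132)]:
        for s in robot.spot_point(cam,n)[:2]:
            r,c=s['centre']; print(cam,n,round(s['p'],2),np.round([r,c]),ray_z(cam,r,c,z).round(4))
E
```

```text
0.0 [0.14556122 0.47767772 0.23042471] [-3.14158596e+00  2.07519179e-03  1.27500077e+00] 0.08555251081672192 0.0187
scene knob 0.63 [178. 328.] [0.548  0.0102 0.194 ]
scene knob 0.46 [203. 395.] [0.5625 0.1871 0.194 ]
scene hinge_axis 0.76 [200. 395.] [0.5481 0.1813 0.194 ]
scene lip_top 0.39 [198. 305.] [ 0.5518 -0.0535  0.124 ]
scene jar_centre 0.75 [287. 422.] [0.6072 0.2866 0.058 ]
scene cup_centre 0.45 [226. 281.] [ 0.5638 -0.1257  0.021 ]
scene cage 0.98 [270. 331.] [0.6128 0.0734 0.    ]
scene bolt 0.56 [203. 328.] [0.5504 0.0162 0.132 ]
top knob 0.93 [193. 321.] [0.5513 0.0139 0.194 ]
top hinge_axis 0.79 [165. 253.] [0.5559 0.1813 0.194 ]
top hinge_axis 0.44 [240. 370.] [ 0.4932 -0.1235  0.194 ]
top lip_top 0.7 [212. 342.] [ 0.55   -0.0395  0.124 ]
top cup_centre 0.85 [240. 371.] [ 0.539  -0.1297  0.021 ]
top cup_centre 0.42 [161. 254.] [0.6234 0.2441 0.021 ]
top cage 0.82 [187. 308.] [ 0.616   0.0799 -0.    ]
```

View pics/scene1.png

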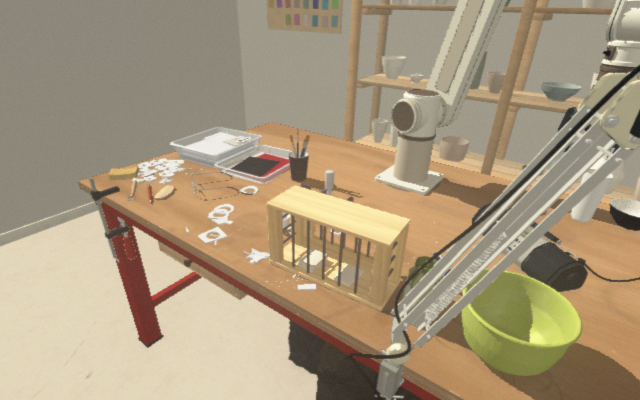

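View pics/top1.png

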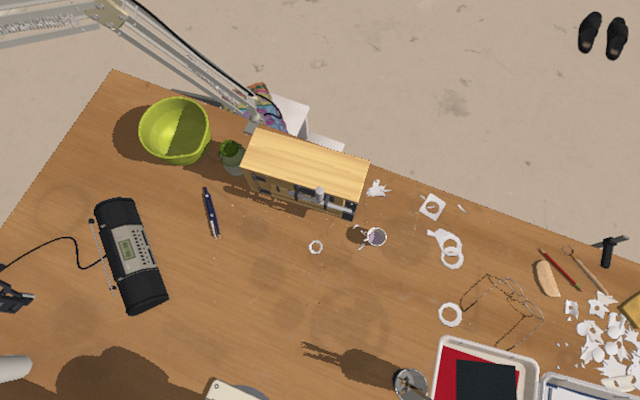

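The scene view looks at the cage from behind, with the knob at (178,328). The top view shows the cage roof at about (243–369,130–215), the knob near (193,320), the cup at (237,376) and the jar at (155,232). A lamp arm ends near (125,250). Next I'll fit the roof and knob from depth.

```bash
python3 - <<'E'
from h import *
im,d=robot.grab_frame('top')
p=robot.camera_params('top')
v,u=np.mgrid[:400,:640]
X=np.stack([(u-p['cx'])/p['fx']*d,(v-p['cy'])/p['fy']*d,d],-1)
W=(X-np.array(p['t']))@np.array(p['R']); np.save('W.npy',W)
ok=d>0
roi=ok&(u>225)&(u<390)&(v>110)&(v<230)
z=W[...,2]
m=roi&(abs(z-.165)<.005)
pts=W[m][:,:2].astype(np.float32)
mm=cv2.morphologyEx(m.astype(np.uint8),cv2.MORPH_OPEN,np.ones((3,3)))
r=cv2.minAreaRect(W[mm>0][:,:2].astype(np.float32)); print('roof',r,cv2.boxPoints(r).round(3).tolist())
k=roi&(z>.19)&(z<.235)
print('knob',k.sum(),W[k].mean(0),W[k].min(0),W[k].max(0)); print(np.argwhere(k).min(0),np.argwhere(k).max(0))
hi=ok&(z>.235)&(v<260); print('high',hi.sum())
for lo in [.24,.35,.5,.7]:
    q=hi&(z>lo)&(W[...,0]<.9)
    if q.any(): print(lo,q.sum(),W[q].min(0).round(2),W[q].max(0).round(2))
kn=robot.outline_of('top','knob')[0]; print(kn['p'],kn['bbox'])
crop=cv2.resize(im[120:260,220:400],None,fx=4,fy=4,interpolation=cv2.INTER_CUBIC); cv2.imwrite('pics/topcrop.png',crop[:,:,::-1])
E
```

```text
roof ((0.6159785985946655, 0.08095597475767136), (0.11132820695638657, 0.2899039685726166), 4.622225284576416) [[0.5490000247955322, 0.22100000083446503], [0.5720000267028809, -0.06800000369548798], [0.6830000281333923, -0.05900000035762787], [0.6600000262260437, 0.23000000417232513]]
knob 85 [0.54774839 0.01591494 0.21024489] [0.54026873 0.00705978 0.19202483] [0.55915955 0.02649061 0.21764254]
[187 315] [197 323]
high 6570
0.24 6513 [0.49 0.34 0.24] [0.74 0.58 0.53]
0.35 5109 [0.49 0.4  0.35] [0.72 0.58 0.53]
0.5 726 [0.51 0.49 0.5 ] [0.59 0.56 0.53]
0.65 [291.3, 188.4, 62.5, 25.6]
```

View pics/topcrop.png

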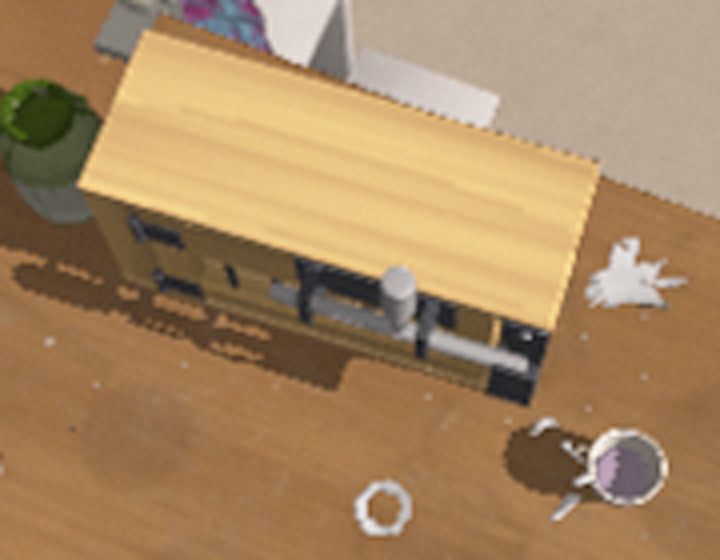

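The cage centre is about (0.616, 0.081) with a yaw of +0.081 rad. The knob is about (0.549, 0.014) and the hinge about (0.552, 0.186). First I'll raise the tool and turn the jaws to lie along the cage x axis.

Emit:
{"name": "send_rows", "arguments": {
  "delta_pos": [
    [0,0,-0.06],
    [0,0,-0.06],
    [0,0,-0.06],
    [0,0,-0.06],
    [0,0,-0.06],
    [0,0,-0.06],
    [0,0,-0.06],
    [0,0,-0.06]
  ],
  "rot": [
    [0,0,0.19],
    [0,0,0.19],
    [0,0,0.19],
    [0,0,0.19],
    [0,0,0.19],
    [0,0,0.19],
    [0,0,0.19],
    [0,0,0.19]
  ],
  "gripper": [0,0,0,0,0,0,0,0],
  "newtons": 20
}}

```text
t: 1.7
tcp_pos: [0.1458, 0.4783, 0.2796]
tcp_rot: [3.142, -0.0, 0.075]
ft_force: [-0.4, -0.3, 0.1]
width: 0.0854
```

```bash
cat >> h.py <<'E'
def rel(target):
    from scipy.spatial.transform import Rotation as Ro
    o=robot.observe(); R=Ro.from_euler('xyz',o['tcp_rot']).as_matrix()
    return o['t'],np.round(o['tcp_pos'],4),np.round(o['tcp_rot'],4),np.round(R.T@(np.array(target)-o['tcp_pos'])*10,3),np.round(o['ft_force'],1),round(o['width'],4)
E
python3 - <<'E'
from h import *
W=np.load('W.npy').reshape(-1,3)
n=np.linalg.norm(W[:,:2]-[.549,.014],axis=1)<.03
t=W[n&(W[:,2]>.213)]; print(len(t),t.mean(0),t.min(0),t.max(0))
print(rel([.549,.014,.28]))
p=robot.camera_params('top'); print('cam',-np.array(p['R']).T@np.array(p['t']))
E
```

```text
43 [0.54946185 0.01657359 0.21487679] [0.54211497 0.0077641  0.21352646] [0.55730783 0.02552565 0.21764254]
(1.7, array([0.1458, 0.4783, 0.2796]), array([ 3.1416e+00, -1.0000e-04,  7.5000e-02]), array([ 3.673e+00,  4.932e+00, -4.000e-03]), array([-0.4, -0.3,  0.1]), 0.0854)
cam [ 0.29293873 -0.0936795   0.99986671]
```

Emit:
{"name": "send_rows", "arguments": {
  "delta_pos": [
    [0.26,0.35,0],
    [0.26,0.35,0],
    [0.26,0.35,0],
    [0.26,0.35,0],
    [0.26,0.35,0],
    [0.26,0.35,0],
    [0.26,0.35,0]
  ],
  "rot": [
    [0,0,0],
    [0,0,0],
    [0,0,0],
    [0,0,0],
    [0,0,0],
    [0,0,0],
    [0,0,0]
  ],
  "gripper": [0,0,0,0,0,0,0]
}}

```text
t: 2.4
tcp_pos: [0.3479, 0.2474, 0.2796]
tcp_rot: [-3.141, -0.001, 0.081]
ft_force: [1.4, 1.6, 0.1]
width: 0.0856
```

Emit:
{"name": "send_rows", "arguments": {
  "delta_pos": [
    [0.26,0.35,0],
    [0.26,0.35,0],
    [0.26,0.35,0],
    [0.26,0.35,0],
    [0.26,0.35,0],
    [0.26,0.35,0],
    [0.03,0,0],
    [0,0,0]
  ],
  "rot": [
    [0,0,0],
    [0,0,0],
    [0,0,0],
    [0,0,0],
    [0,0,0],
    [0,0,0],
    [0,0,0],
    [0,0,0]
  ],
  "gripper": [0.3,0.3,0.3,0.3,0.3,0.3,0.3,0.3]
}}

```text
t: 3.2
tcp_pos: [0.5229, 0.0516, 0.2787]
tcp_rot: [-3.141, 0.001, 0.079]
ft_force: [-0.3, -0.9, 0.1]
width: 0.0599
```

```bash
python3 - <<'E'
from h import *
print(rel([.5495,.016,.183]))
im,d=robot.grab_frame('scene')
cv2.imwrite('pics/s2.png',cv2.resize(im[90:290,240:440],None,fx=3,fy=3,interpolation=cv2.INTER_CUBIC)[:,:,::-1])
E
```

```text
(3.2, array([0.5229, 0.0516, 0.2787]), array([-3.1412e+00,  1.2000e-03,  7.8900e-02]), array([0.238, 0.377, 0.956]), array([-0.3, -0.9,  0.1]), 0.0599)
```

View pics/s2.png

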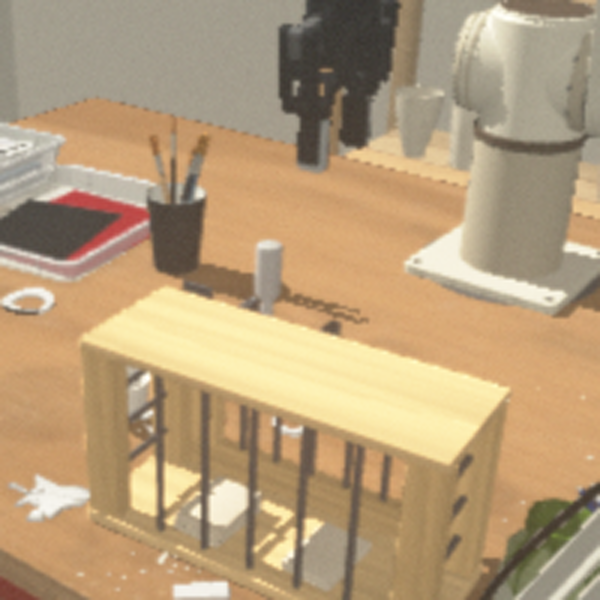

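The gripper is above and to the right of the knob, which sits at crop (265,270). It stopped a bit short of the target, so I'll finish the lateral move, check, then go down.

Emit:
{"name": "send_rows", "arguments": {
  "delta_pos": [
    [0.12,0.19,0],
    [0.12,0.19,0],
    [0,0,0],
    [0,0,0]
  ],
  "rot": [
    [0,0,0],
    [0,0,0],
    [0,0,0],
    [0,0,0]
  ],
  "gripper": [0.3,0.3,0.3,0.3]
}}

```text
t: 3.65
tcp_pos: [0.5488, 0.0176, 0.2794]
tcp_rot: [-3.141, 0.001, 0.082]
ft_force: [-0.1, 0.5, -0.4]
width: 0.0595
```

```bash
python3 - <<'E'
from h import *
print(rel([.5495,.016,.183]))
im,d=robot.grab_frame('scene')
cv2.imwrite('pics/s3.png',cv2.resize(im[90:240,250:400],None,fx=4,fy=4,interpolation=cv2.INTER_CUBIC)[:,:,::-1])
E
```

```text
(3.65, array([0.5488, 0.0176, 0.2794]), array([-3.1411e+00,  5.0000e-04,  8.2400e-02]), array([0.006, 0.017, 0.964]), array([-0.1,  0.5, -0.4]), 0.0595)
```

View pics/s3.png

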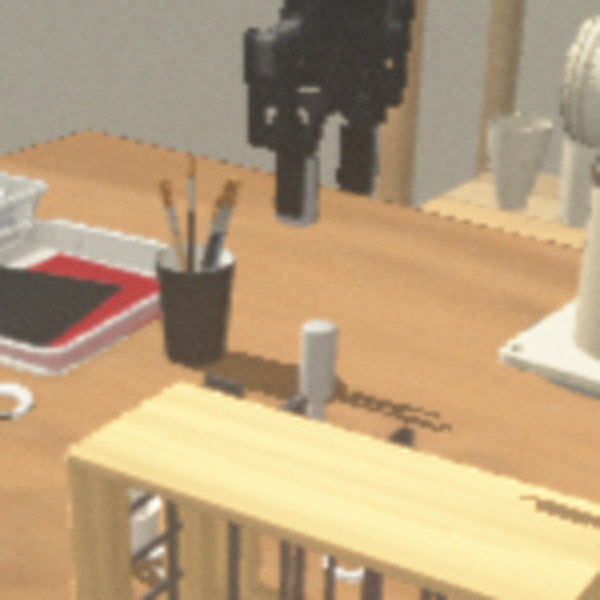

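The fingers straddle the knob (crop (318,360)). I'll go down and close at 20 N.

Emit:
{"name": "send_rows", "arguments": {
  "delta_pos": [
    [0.005,0.015,0.3],
    [0,0,0.3],
    [0,0,0.2],
    [0,0,0.15],
    [0,0,0],
    [0,0,0]
  ],
  "rot": [
    [0,0,0],
    [0,0,0],
    [0,0,0],
    [0,0,0],
    [0,0,0],
    [0,0,0]
  ],
  "gripper": [0.3,0.3,0.3,0.3,0.3,0.3]
}}

```text
t: 4.3
tcp_pos: [0.5498, 0.016, 0.1849]
tcp_rot: [-3.141, -0.0, 0.083]
ft_force: [-0.2, -0.5, 1.2]
width: 0.0596
```

Emit:
{"name": "send_rows", "arguments": {
  "delta_pos": [
    [0,0,0],
    [0,0,0],
    [0,0,0],
    [0,0,0],
    [0,0,0],
    [0,0,0],
    [0,0,0],
    [0,0,0]
  ],
  "rot": [
    [0,0,0],
    [0,0,0],
    [0,0,0],
    [0,0,0],
    [0,0,0],
    [0,0,0],
    [0,0,0],
    [0,0,0]
  ],
  "gripper": [0.5,0.6,0.7,0.75,0.8,0.9,1,1],
  "newtons": 20
}}

```text
t: 5.1
tcp_pos: [0.5507, 0.015, 0.1849]
tcp_rot: [3.142, -0.002, 0.081]
ft_force: [1.3, -0.1, 3.9]
width: 0.0194
```

Gripped with 19.4 mm opening and little force. Next I lift 14 mm.

Emit:
{"name": "send_rows", "arguments": {
  "delta_pos": [
    [0,0,-0.04],
    [0,0,-0.04],
    [0,0,-0.04],
    [0,0,-0.02],
    [0,0,0],
    [0,0,0]
  ],
  "rot": [
    [0,0,0],
    [0,0,0],
    [0,0,0],
    [0,0,0],
    [0,0,0],
    [0,0,0]
  ],
  "gripper": [1,1,1,1,1,1],
  "newtons": 30
}}

```text
t: 5.7
tcp_pos: [0.5501, 0.0151, 0.1983]
tcp_rot: [-3.142, -0.0, 0.081]
ft_force: [0.6, 0.1, -1.1]
width: 0.0192
```

```bash
python3 - <<'E'
from h import *
print(rel([.5507,.0145,.199]))
im,d=robot.grab_frame('scene')
for s in robot.spot_point('scene','knob')[:2]: print(s)
cv2.imwrite('pics/s4.png',cv2.resize(im[110:230,265:385],None,fx=5,fy=5,interpolation=cv2.INTER_CUBIC)[:,:,::-1])
E
```

```text
(5.7, array([0.5501, 0.0151, 0.1983]), array([-3.1416, -0.    ,  0.0812]), array([ 0.005,  0.006, -0.007]), array([ 0.6,  0.1, -1.1]), 0.0192)
{'centre': [171.4, 329.7], 'p': 0.69}
```

View pics/s4.png

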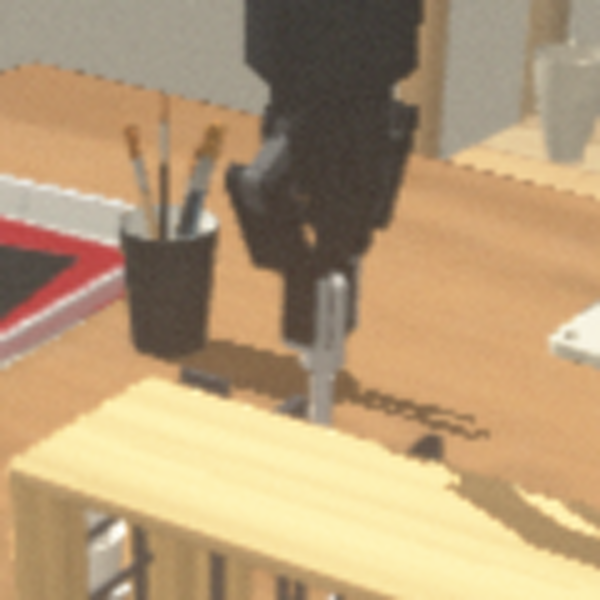

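The knob has risen about 7 px in the grip, and the −1.1 N load fits the bolt's weight. Next I draw it along tool −y, gently at first.

Emit:
{"name": "send_rows", "arguments": {
  "delta_pos": [
    [0,-0.02,0],
    [0,-0.03,0],
    [0,-0.03,0],
    [0,-0.03,0],
    [0,0,0]
  ],
  "rot": [
    [0,0,0],
    [0,0,0],
    [0,0,0],
    [0,0,0],
    [0,0,0]
  ],
  "gripper": [1,1,1,1,1]
}}

```text
t: 6.3
tcp_pos: [0.5492, 0.0265, 0.1982]
tcp_rot: [-3.141, 0.0, 0.082]
ft_force: [1.2, -0.3, -1.4]
width: 0.0189
```

Emit:
{"name": "send_rows", "arguments": {
  "delta_pos": [
    [0,-0.04,0],
    [0,-0.04,0],
    [0,-0.04,0],
    [0,-0.04,0],
    [0,-0.04,0],
    [0,-0.02,0],
    [0,0,0],
    [0,0,0]
  ],
  "rot": [
    [0,0,0],
    [0,0,0],
    [0,0,0],
    [0,0,0],
    [0,0,0],
    [0,0,0],
    [0,0,0],
    [0,0,0]
  ],
  "gripper": [1,1,1,1,1,1,1,1]
}}

```text
t: 7.1
tcp_pos: [0.5475, 0.0484, 0.1983]
tcp_rot: [-3.141, -0.0, 0.082]
ft_force: [1.0, 0.7, -1.3]
width: 0.0191
```

```bash
python3 - <<'E'
from h import *
print(rel([.548,.048,.199]))
im,d=robot.grab_frame('scene')
for s in robot.spot_point('scene','knob')[:2]: print(s, ray_z('scene',*s['centre'],.208))
im,d=robot.grab_frame('top')
for n,z in [('hinge_axis',.194)]:
  for s in robot.spot_point('top',n)[:2]: print(n,s,ray_z('top',*s['centre'],z))
H=np.array([.553,.187])
K=np.array(robot.observe()['tcp_pos'])
v=K[:2]-H; psi=robot.observe()['tcp_rot'][2]
print('r',np.linalg.norm(v))
# 8 steps of -3 deg (clockwise) arc
tot=0
for i in range(8):
    a=np.deg2rad(-3.2); R=np.array([[np.cos(a),-np.sin(a)],[np.sin(a),np.cos(a)]])
    v2=R@v; dd=v2-v; x=np.array([np.cos(psi),np.sin(psi)]); y=np.array([np.sin(psi),-np.cos(psi)])
    print((dd@x*10).round(3),(dd@y*10).round(3),3.2/45); v=v2; psi+=a
E
```

```text
(7.1, array([0.5475, 0.0484, 0.1983]), array([-3.1407e+00, -2.0000e-04,  8.1500e-02]), array([ 0.005,  0.005, -0.007]), array([ 1. ,  0.7, -1.3]), 0.0191)
{'centre': [174.3, 340.0], 'p': 0.43} [0.53846043 0.03714802 0.208     ]
r 0.1388083757396735
-0.077 -0.011 0.07111111111111111
-0.077 -0.011 0.07111111111111111
-0.077 -0.011 0.07111111111111111
-0.077 -0.011 0.07111111111111111
-0.077 -0.011 0.07111111111111111
-0.077 -0.011 0.07111111111111111
-0.077 -0.011 0.07111111111111111
-0.077 -0.011 0.07111111111111111
```

It is drawn about 33 mm by the tool pose, with low forces throughout. Next I swing the gate along its arc, first half.

Emit:
{"name": "send_rows", "arguments": {
  "delta_pos": [
    [-0.077,-0.01,0],
    [-0.077,-0.01,0],
    [-0.077,-0.01,0],
    [-0.077,-0.01,0],
    [0,0,0],
    [0,0,0]
  ],
  "rot": [
    [0,0,0.071],
    [0,0,0.071],
    [0,0,0.071],
    [0,0,0.071],
    [0,0,0],
    [0,0,0]
  ],
  "gripper": [1,1,1,1,1,1]
}}

```text
t: 7.9
tcp_pos: [0.5172, 0.0521, 0.1986]
tcp_rot: [-3.141, -0.001, -0.14]
ft_force: [2.1, 1.3, -0.9]
width: 0.0192
```

Forces are about 2 N, which matches the hinge spring. On to the second half.

Emit:
{"name": "send_rows", "arguments": {
  "delta_pos": [
    [-0.077,-0.01,0],
    [-0.077,-0.01,0],
    [-0.077,-0.01,0],
    [-0.077,-0.01,0],
    [0,0,0],
    [0,0,0],
    [0,0,0],
    [0,0,0]
  ],
  "rot": [
    [0,0,0.071],
    [0,0,0.071],
    [0,0,0.071],
    [0,0,0.071],
    [0,0,0],
    [0,0,0],
    [0,0,0],
    [0,0,0]
  ],
  "gripper": [1,1,1,1,1,1,1,1]
}}

```text
t: 8.7
tcp_pos: [0.4881, 0.0626, 0.1983]
tcp_rot: [-3.142, -0.0, -0.364]
ft_force: [3.8, -0.5, -0.8]
width: 0.0189
```

```bash
python3 - <<'E'
from h import *
print(rel([0.49,.059,.199]))
a,d=robot.grab_frame('top'); b,_=robot.grab_frame('scene')
f=lambda im,r,c:cv2.resize(im[r:r+140,c:c+100],None,fx=4,fy=4,interpolation=cv2.INTER_CUBIC)
cv2.imwrite('pics/end.png',np.hstack([f(a,140,270),f(b,130,270)])[:,:,::-1])
E
```

```text
(8.7, array([0.4881, 0.0626, 0.1983]), array([-3.1416e+00, -3.0000e-04, -3.6450e-01]), array([ 0.03 ,  0.027, -0.007]), array([ 3.8, -0.5, -0.8]), 0.0189)
```

View pics/end.png

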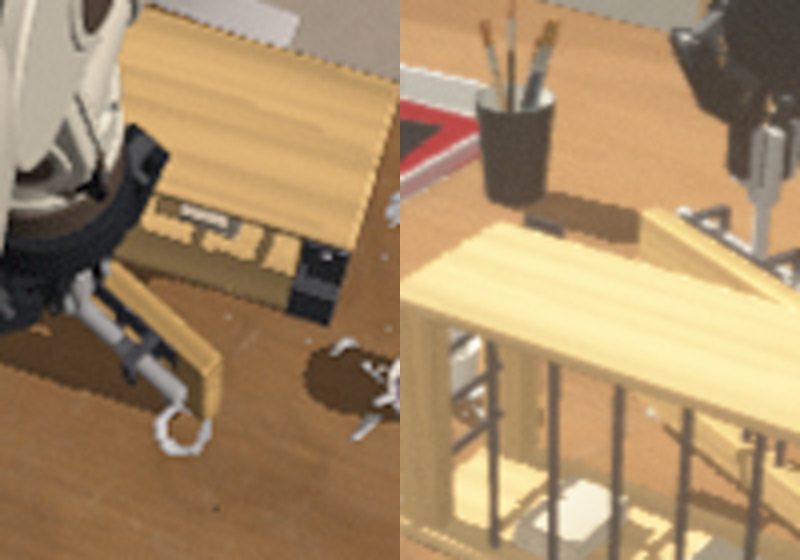

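The left half shows the gate standing open at about 25°, with the bolt's end drawn back behind the gate's free end and the knob in the fingers. The right half shows the tiles still in place. The tool pose gives a gate angle of 25.4° and an unchanged distance from the hinge (140 against 139 mm), so I'm handing in.

```bash
python3 -c "
from h import *
o=robot.observe(); print(o['ft_force'],np.abs(o['joint_velocities']).max(),o['width'])
robot.hand_in()"
```

```text
[ 1.62295235  0.53273844 -2.27780512] 0.0025073860632933223 0.01883996824524324
the job is handed in; nothing more can be done
```

I gripped the knob (20 N, then 30 N), lifted the bolt about 13 mm, drew it back about 33 mm, and swung the gate open about 25°. I handed in while still gripping the knob; no verdict was reported.

- **Gate angle:** the tool pose puts it at 25.4° (0.44 rad), inside the 15–35° range. The last picture showed the gate ajar.
- **Bolt draw:** 33 mm by tool travel along the gate. The knob's distance from the hinge then stayed at 139–140 mm through the swing. In the last picture the bolt's end no longer reached past the gate's free end.
- **Stillness and grip:** arm joints were under 0.003 rad/s at hand-in, with the fingers stopped on the knob at an 18.8 mm opening.
- **Forces:** the readings at the end of each move stayed under about 5 N, so I saw no sign of forcing against the keeper.
- **Jar, cup and tiles:** the tiles showed in place in the last picture. I did not re-measure the jar or the cup, but the arm never came near them.
- **Disagreement:** one low-confidence network reading of the knob after the draw (p 0.43, partly hidden by the fingers) was about 15 mm off the tool pose, and I disregarded it.

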